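# Read the temperature of a lacquered block on the turning drying turntable

### The arm

A 6-joint arm with a two-finger parallel gripper is mounted at the origin on the work surface. World frame = base frame: x ahead of the robot, y to its left, z up, the work surface at z = 0. Lengths are in mm, angles in degrees, forces in N, time in s.
With the tool pointing down it reaches from about 325 to 775 mm from the base axis. Payload 5.5 kg.
Tool frame: the origin (TCP) lies at the very end of the fingers, on their centre line; the grasp point (between the pads) lies 19 mm behind it; z points along the fingers, y is the line along which they close (so a half turn about z gives the same grasp; the last joint's range is limited). The gripper opens to 88 mm and grips with 3 to 60 N. Pads are 20 mm wide; open, the fingers measure 115 mm over their backs; the gripper's body (75 mm by 178 mm) begins 61 mm behind the grasp point.
Start: joints at [67.97, 5.22, 70.514, -0, 104.267, -3.249], TCP at [193.181, 568.065, 222.631] pointing down, gripper open.
Joint ranges: [-164.24, 164.24], [-49.07, 125.15], [9.68, 141.18], [-86.29, 266.29], [3.28, 154.24], [-151.56, 151.56]. Speed limits (degrees/s): [147.25, 147.25, 172.46, 180, 180, 180].

### API

Orientations are given as a 3x3 rotation matrix whose columns are the frame's x, y, z axes.
In Python, from cell import robot, optics gives the robot as it stands.
- The arm moves only by the shell command python3 -m inch 'ROWS'. ROWS is JSON, a list of rows, each a list of 7 numbers: the shift along the tool's x, y, z in units of 0.04 m (1.0 is 0.04 m), then the turn, a rotation vector about the tool's x, y, z in units of 4 degrees (1.0 is 4 degrees), then the opening, from -1 (shut) to 1 (fully open). A call has 1 to 10 rows; each row shifts and turns the commanded pose from where the row before left it, along the tool's axes as they then stand; what a row does not reach is not made up. A row lasts 1/10 s, in which the tool goes at most 50 mm and 8.59 degrees, less where a joint would pass 70% of its speed; a pose out of reach is approached as far as the arm can. A call with a number of a shift or a turn outside -1 to 1 is refused whole. A call with a gripper value outside its range is refused whole. The fingers move at their own pace and stop on an object; the grip force is fixed at half the most. Time passes only in rows, so rows that do not move let the fingers close. It gives the time, the measured TCP pose, the force, the opening and the grip force at its end, in the units of the state.
- robot.sense(): the state, without advancing time (a new reading comes with each control period).
- optics.read_camera(name): name is "scene" or "top"; returns a dict with "pixels" (420x560x3 uint8, red, green, blue), "vfov" (degrees; the focal length in pixels is half the picture's height over the tangent of half this angle, whatever the lens; pixels are square), "cx", "cy" (the principal point, pixels), "world_to_cam" (4x4, takes a point from world to camera coordinates). Camera axes: x right, y up, looking along -z (the intrinsics and any distortion apply to the point x, -y, -z); pixel columns grow to the right and rows downward; lengths in mm; the calibration is good to about 2 mm. A picture is of the moment at which its call begins. There is no depth.
- robot.finish_job(): hands the job in; it is judged then, once.
The state is a dict: "time": time; "qpos": joint angles; "joint_velocities": joint speeds; "joint_efforts": joint torques, N m; "eef_pos": TCP position; "tcp_rot": TCP orientation; "wrist_force": force on the tool from outside, world axes, zero at the start; "wrist_torque": the same for the moment, N m; "finger_gap": finger opening in mm; "finger_force": force on a finger pad.
Only numpy, scipy, OpenCV 4.12 (cv2) and the standard library are available. Lean on these libraries where they do the work, as an engineer would, in place of code of your own. Each camera call takes 0.05 s, during which the arm holds its last target. There are 200 camera calls.

### The job

The freshly lacquered pieces must keep turning in front of the drying lamp: give the turntable a gentle push (it has a dowel handle), let go so that it runs by itself at about one turn in eight seconds, and take the infrared thermometer out of its stand. While the table goes on turning by itself, travel along with the square rosette block, the thermometer upright and its lens two to five centimetres over the middle of the block, for a good five seconds without a break, then stand the thermometer back in its stand and leave the table to run down. The lacquer is wet: never touch the three pieces or make them slip on their pads, and leave the tin, the sanding block and the brush where they are.

Things in the scene. Friction and masses are not known exactly. Their poses are not given: they have to be found in the camera images.
- turntable (a joint): angle of the turntable about its vertical axis (rad), 0 at the start, growing counter-clockwise seen from above; no stops, may be turned either way. Inertia about 0.037 kg m2 all told, up to a third less or more. Friction torque about 0.0006 N m per rad/s plus 0.00015 N m: it halves its speed in some 30 s. Keep it under 1.6 rad/s, and at 0.3 or more for the reading (0.8 is a turn in 8 s)
- disc_centre (a point): middle of the turntable's plywood disc, on its top face, 60 mm above the bench. The disc is 320 mm across, 18 mm thick, nominally 2.8 kg, on a ball-bearing foot fixed to the bench (in a different place each time)
- dowel_top (a point): top centre of the dowel handle: an upright wooden dowel 22 mm in diameter, fixed in the disc 135 mm from its centre, standing 60 mm up from the disc (its top 120 mm above the bench). At the start it is on the robot's side of the disc, midway in angle between two pads. Push it sideways along its circle
- pad0 (a point): centre of the first of three flat black non-slip pads on the disc, 72 mm across, 80 mm from the disc's centre and 120 degrees apart, 0.6 mm thick; they turn with the disc. One piece stands on each pad
- pad1 (a point): centre of the second pad (120 degrees counter-clockwise of the first)
- pad2 (a point): centre of the third pad
- block: square rosette block of wood, 56 x 56 x 24 mm, wet lacquer, with turned rings of paler wood on its top face; lies loose on one of the three pads (a different one each time). Origin at the centre of its underside, z up, so its top face is 24 mm above the origin. 60 g nominal
- knob1: turned round cabinet knob, 42 mm in diameter, 38 mm high, wet lacquer, standing loose on another pad; origin at the centre of its underside. 35 g nominal
- knob2: a second turned knob just like it, on the remaining pad; origin at the centre of its underside
- thermometer: black stick-shaped infrared thermometer, 145 mm long, 120 g, upright and loose in its stand. Origin: centre of the lens face, its lowest point; z up the stick. 0 to 60 mm: round nose, 30 mm in diameter; 60 to 145 mm: body 36 mm (x) by 30 mm (y); grip it about 100 mm over the lens. It reads with the lens within 20 mm of the block's middle sideways, 8 to 65 mm over its top, upright within 0.2 rad
- stand_in (a point): centre of the inner floor of the thermometer's stand, 10 mm above the bench. The stand is fixed: a grey round tube open at the top, 54 mm outside and 42 mm inside, its rim 45 mm above this floor, on a foot 90 mm across and 8 mm high. The lens face rests on this floor when the thermometer is home
- tin: closed lacquer tin, 86 mm in diameter, 95 mm high, standing beyond the stand, right of the turntable; leave it alone. Origin at the centre of its underside
- sanding_block: cork sanding block 110 x 60 x 36 mm lying at the left of the turntable, on the robot's side; leave it alone. Origin at the centre of its underside
- brush: paint brush lying on the bench between the robot and the stand; leave it alone. Origin at its underside
Not all that is in view belongs to the job. Of the things like the thermometer, leave any that is green; of the rest the smaller one is meant.

How it is judged (in metres and radians):
On the way, in this order (a step that is already met when the one before it is completed fails the run):
1. the turntable turns by itself at 0.4 rad/s or more, untouched, for a second ((velocity of joint turntable above 0.4 rad/s or velocity of joint turntable below -0.4 rad/s) and contact force between each of the arm, the fingers, thermometer and turntable below 0.1 N), for 1 s.
2. for five seconds without a break the upright thermometer's lens stays within 20 mm of the block's middle, 8 to 65 mm over its top, while the turntable turns by itself at 0.3 rad/s or more ((velocity of joint turntable above 0.3 rad/s or velocity of joint turntable below -0.3 rad/s) and contact force between each of the arm, the fingers, thermometer and turntable below 0.1 N and horizontal distance between thermometer and block below 0.02 m and z of thermometer in the frame of block between 0.032 and 0.089 m and angle between thermometer's own z axis and vertical below 0.2 rad), for 5 s.
At the end, for the whole second after the job is handed in: the thermometer stands upright (within 0.15 rad) and at rest in its stand, its lens within 6 mm of the stand's floor and 12 mm of its middle; the block and both knobs are still on their pads (within 15 mm of a pad's centre); the turntable may still be turning (horizontal distance between thermometer and stand_in below 0.012 m and z of thermometer in the frame of stand_in below 0.006 m and angle between thermometer's own z axis and vertical below 0.15 rad and linear speed of thermometer below 0.03 m/s and (horizontal distance between block and pad0 below 0.015 m or horizontal distance between block and pad1 below 0.015 m or horizontal distance between block and pad2 below 0.015 m) and (horizontal distance between knob1 and pad0 below 0.015 m or horizontal distance between knob1 and pad1 below 0.015 m or horizontal distance between knob1 and pad2 below 0.015 m) and (horizontal distance between knob2 and pad0 below 0.015 m or horizontal distance between knob2 and pad1 below 0.015 m or horizontal distance between knob2 and pad2 below 0.015 m)); the robot touches nothing.
It fails at once if a wet piece is touched by the arm or the thermometer (contact force between any of the arm, the fingers, thermometer and block above 0.2 N or contact force between any of the arm, the fingers, thermometer and knob1 above 0.2 N or contact force between any of the arm, the fingers, thermometer and knob2 above 0.2 N).
It fails at once if a wet piece slips more than 15 mm off its pad's centre or tips (not (horizontal distance between block and pad0 below 0.015 m or horizontal distance between block and pad1 below 0.015 m or horizontal distance between block and pad2 below 0.015 m) or not (horizontal distance between knob1 and pad0 below 0.015 m or horizontal distance between knob1 and pad1 below 0.015 m or horizontal distance between knob1 and pad2 below 0.015 m) or not (horizontal distance between knob2 and pad0 below 0.015 m or horizontal distance between knob2 and pad1 below 0.015 m or horizontal distance between knob2 and pad2 below 0.015 m) or angle between any of block, knob1, knob2's own z axis and vertical above 0.3 rad).
It fails at once if the turntable is flung round faster than 1.6 rad/s (velocity of joint turntable above 1.6 rad/s or velocity of joint turntable below -1.6 rad/s).
It fails at once if the thermometer is dropped or laid down (angle between thermometer's own z axis and vertical above 0.8 rad).
It fails at once if the tin, the sanding block or the brush is shifted by more than 25 mm (distance of any of tin, sanding_block, brush from where it was at the start of the episode above 0.025 m).
It also fails if it takes over 61 s, if anything falls off the work surface, if the arm or the gripper's body presses on something with over 40 N, if the wrist force passes 120 N, or if a joint passes its speed limit or range.

## Working session

There is one attempt and no reset: what is moved stays moved. The work goes in short steps, Python scripts to look and compute and a shell command to move; the robot and the scene stay as the last step left them, time stands still between calls to the robot, and variables do not carry over. Pictures are saved under pics/ and viewed, at most 10 in all, crops included, and the job is handed in when it is done.

```bash
ls; mkdir -p pics; cat > h.py <<'E'
import numpy as np, cv2
from cell import robot, optics
def cam(n):
    d=optics.read_camera(n); return d
def ray(d,u,v):
    f=d['pixels'].shape[0]/2/np.tan(np.radians(d['vfov']/2))
    k={a:d[a] for a in d if a not in('pixels',)}
    c=np.array([(u-d['cx'])/f,-(v-d['cy'])/f,-1.]); T=np.array(d['world_to_cam'])
    R=T[:3,:3]; o=-R.T@T[:3,3]; return o,R.T@c
def onz(d,u,v,z):
    o,r=ray(d,u,v); return (o+r*(z-o[2])/r[2])
def proj(d,p):
    f=d['pixels'].shape[0]/2/np.tan(np.radians(d['vfov']/2))
    c=np.array(d['world_to_cam'])[:3]@np.append(p,1); return d['cx']-f*c[0]/c[2], d['cy']+f*c[1]/c[2]
def tri(d1,p1,d2,p2):
    o1,r1=ray(d1,*p1); o2,r2=ray(d2,*p2)
    s=np.linalg.lstsq(np.c_[r1,-r2],o2-o1,rcond=None)[0]
    a=o1+r1*s[0]; b=o2+r2*s[1]; return (a+b)/2,np.linalg.norm(a-b)
E
python3 - <<'E'
from h import *
for n in('scene','top'):
    d=cam(n); cv2.imwrite(f'pics/{n}0.png',d['pixels'][:,:,::-1]); 
    print(n,{k:(v if k!='pixels' else 0) for k,v in d.items()})
print(robot.sense())
E
```

```text
pics
scene {'pixels': 0, 'vfov': 50.27392115947867, 'cx': 287.64560966973244, 'cy': 207.66295114243752, 'world_to_cam': array([[-1.56510691e-01,  9.87624432e-01,  1.01185557e-02,
         8.75832165e+01],
       [-6.32750970e-01, -1.08129042e-01,  7.66768753e-01,
         2.53382831e+02],
       [ 7.58373663e-01,  1.13604982e-01,  6.41843669e-01,
        -1.44473834e+03],
       [ 0.00000000e+00,  0.00000000e+00,  0.00000000e+00,
         1.00000000e+00]])}
top {'pixels': 0, 'vfov': 51.25464791771204, 'cx': 280.5029305250635, 'cy': 212.7662599661469, 'world_to_cam': array([[-2.14666581e-02, -9.99762765e-01,  3.68720427e-03,
         5.28371723e+00],
       [ 9.88718042e-01, -2.06823677e-02,  1.48353879e-01,
        -5.24601782e+02],
       [-1.48242424e-01,  6.83026738e-03,  9.88927465e-01,
        -1.19138952e+03],
       [ 0.00000000e+00,  0.00000000e+00,  0.00000000e+00,
         1.00000000e+00]])}
{'time': 0.1, 'qpos': array([ 6.79724850e+01,  5.25950467e+00,  7.05732856e+01, -1.52330233e-03,
        1.04267788e+02, -3.24882369e+00]), 'joint_velocities': array([-0.03769375, -0.08457552, -0.16366192,  0.1695391 ,  0.03680623,
       -0.02841701]), 'joint_efforts': array([ 2.73365644e-03, -4.47856593e+01, -4.07569706e+01,  7.00824196e-02,
        2.84627621e-02, -6.87974443e-05]), 'eef_pos': array([193.06068886, 567.81222163, 221.62924123]), 'tcp_rot': array([[-9.46766922e-01,  3.21919233e-01, -6.34485329e-04],
       [ 3.21919850e-01,  9.46765510e-01, -1.63693893e-03],
       [ 7.37467025e-05, -1.75405305e-03, -9.99998459e-01]]), 'wrist_force': array([ 0.5941003 ,  0.10944296, -1.10736718]), 'wrist_torque': array([-0.03694625, -0.05323071, -0.02592785]), 'finger_force': 0.0, 'finger_gap': 87.94750143459466}
```

View pics/top0.png

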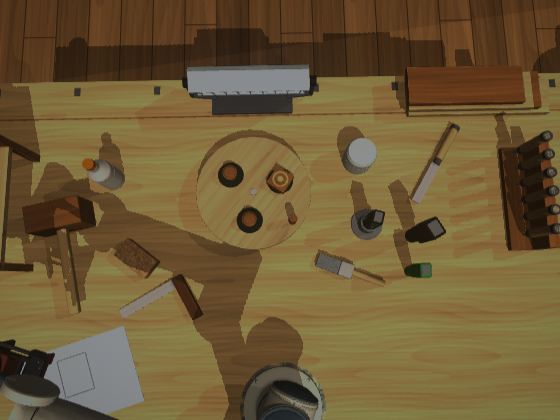

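View pics/scene0.png

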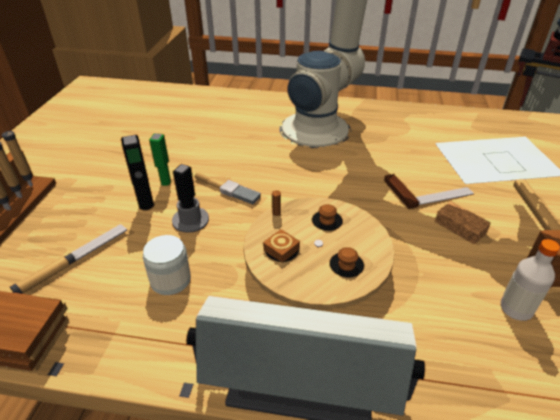

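The top view shows the disc centred near (253,192), dowel at (292,215), block at (280,180), and knobs at (231,174) and (249,219). The thermometer and stand are at (373,218), the large black decoy at (425,230), the green one at (420,270), the tin at (360,155) and the brush at (345,267). In the scene view the thermometer is at (184,185), the dowel at (277,203), the block at (281,245) and the disc centre at (319,243).

```bash
python3 - <<'E'
from h import *
t=cam('top'); s=cam('scene')
for n,a,b in [('centre',(253,192),(319,243.5)),('dowel',(293,218.5),(276.5,192)),('block',(280.5,180),(282,242)),('knob a',(231,173),(348,255)),('knob b',(249,217),(327,211))]:
    print(n,*tri(t,a,s,b))
# refine crops
c=t['pixels'][120:270,190:450]; cv2.imwrite('pics/tc.png',cv2.resize(c,None,fx=3,fy=3,interpolation=cv2.INTER_CUBIC)[:,:,::-1])
c=s['pixels'][120:300,110:400]; cv2.imwrite('pics/sc.png',cv2.resize(c,None,fx=2.7,fy=2.7,interpolation=cv2.INTER_CUBIC)[:,:,::-1])
E
```

```text
centre [581.54612132  70.18616801  59.36109411] 1.21049401422088
dowel [496.56087787 -37.01166875 119.59276705] 1.3686280100514354
block [609.624632    -6.16386789  78.51776211] 2.7177292593182547
knob a [630.74952764 130.34055178  84.72551938] 5.042046319393592
knob b [507.28400579  79.3562082   89.69212478] 0.2253954733666605
```

View pics/tc.png

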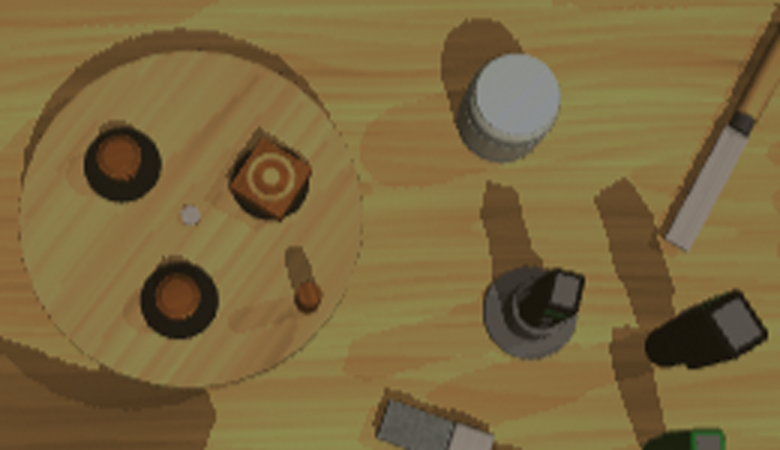

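View pics/sc.png

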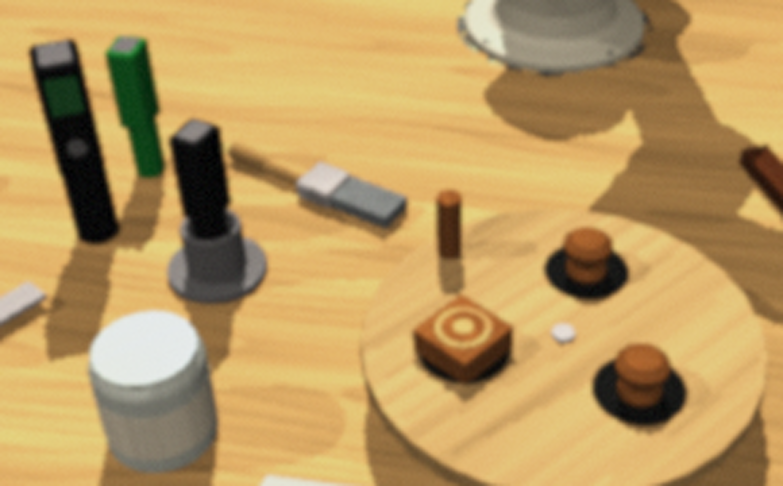

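The crops show the thermometer's top face at (567,291) in the top crop and (197,131) in the scene crop. The foot ellipse is centred near (531,312) and (217,268), the block rings at (270,177) and (463,326), and the dowel top at (310,289) and (449,197).

```bash
python3 - <<'E'
from h import *
t=cam('top'); s=cam('scene')
T=lambda x,y:((x+.5)/3-.5+190,(y+.5)/3-.5+120)
S=lambda x,y:((x+.5)/2.7-.5+110,(y+.5)/2.7-.5+120)
P={}
for n,a,b in [('centre',(190,214.5),(563,333)),('dowel',(310,289),(449,197)),('block',(270,177),(463,326)),('therm',(567,291),(197,131)),('foot',(531,312.5),(217,267.5)),('tin',(517,92),(150,342))]:
    P[n]=tri(t,T(*a),s,S(*b)); print(n,*P[n])
# disc ellipse outline & pads from black mask, top view
im=t['pixels'].astype(int); 
m=((im.max(2)<45)).astype('uint8')[120:270,190:320]
for c in cv2.findContours(m,cv2.RETR_EXTERNAL,cv2.CHAIN_APPROX_NONE)[0]:
    if cv2.contourArea(c)>60:
        (x,y),r=cv2.minEnclosingCircle(c); print('pad',onz(t,x+190,y+120,60.6),r)
for n,z,q in [('therm top quad top',155,[(558,270),(584,273),(577,312),(550,306)])]:
    print(n,[onz(t,*T(*p),z)[:2].round(1) for p in q])
print([onz(s,*S(*p),155)[:2].round(1) for p in [(175,132),(197,120),(218,129),(197,143)]])
c=P['centre'][0]
for k in('dowel','block'):
    d=P[k][0]-c; print(k,np.hypot(d[0],d[1]),np.degrees(np.arctan2(d[1],d[0])))
print('disc right edge',onz(t,*T(362,215),60),'left',onz(t,*T(20,215),60),'near',onz(t,*T(190,388),60),'far',onz(t,*T(190,48),60))
print('brush', [onz(t,*T(*p),10)[:2].round() for p in [(380,395),(490,440)]], onz(t,384,283,8))
E
```

```text
centre [583.35981209  69.24895775  62.37120892] 0.27310225985867354
dowel [502.75620427 -37.06591086 122.53069145] 1.3915271832703697
block [612.08972245  -5.68966017  85.37479859] 0.8814637169888679
therm [ 491.42494293 -252.28458801  155.04807808] 4.007896121358641
foot [ 492.25096207 -253.31045035    4.60940526] 0.6488047152526324
tin [ 682.430854   -229.66270711  100.40662907] 3.7631906684581145
pad [503.36275248  80.97948812  60.6       ] 12.516528129577637
pad [632.51089742 132.62124669  60.6       ] 12.300239562988281
therm top quad top [array([ 510.1, -247.6]), array([ 507.1, -269.6]), array([ 473.9, -261.8]), array([ 479.5, -239.2])]
[array([ 496. , -267.5]), array([ 476.2, -255.5]), array([ 485.8, -234. ]), array([ 507.9, -244.4])]
dowel 133.41586443263947 -127.16792404483971
block 80.25711311389362 -69.02421335635856
disc right edge [580.04789231 -90.00983277  60.        ] left [586.62124016 227.04793512  60.        ] near [423.10183987  71.47086205  60.        ] far [744.22052609  67.56896752  60.        ]
brush [array([ 416., -105.]), array([ 372., -208.])] [ 323.11573767 -293.28839625    8.        ]
```

Measurements agree with the stated sizes: heights 60/120/84/155, radii 133 and 80. I'll drive to a standoff behind the dowel for a counter-clockwise push along tool -x.

```bash
python3 -m inch '[[-0.5,-0.5,0,0,0,0,-1],[-0.8,-0.85,0,0,0,0,-1],[-0.85,-0.9,0,0,0,0,-1],[-0.85,-0.9,0,0,0,0,-1],[-0.85,-0.9,0,0,0,0,-1],[-0.85,-0.9,0,0,0,0,-1],[-0.85,-0.9,0,0,0,0,-1],[-0.85,-0.9,0,0,0,0,-1],[-0.85,-0.9,0,0,0,0,-1],[-0.85,-0.9,0,0,0,0,-1]]'
cat > to.py <<'E'
import sys; from h import *
g=np.array([float(a) for a in sys.argv[1:4]]); s=robot.sense(); R=np.array(s['tcp_rot'])
print(s['time'],s['eef_pos'].round(1),R.round(3).tolist(),'gap',round(s['finger_gap'],1),'units',(R.T@(g-s['eef_pos'])/40).round(3))
E
python3 to.py 459 -26.5 90
```

```text
time: 1.3
eef_pos: [390.2, 138.1, 222.9]
tcp_rot: [[-0.947, 0.322, 0.001], [0.322, 0.947, 0.0], [-0.001, 0.001, -1.0]]
wrist_force: [1.1, 0.8, -0.2]
finger_gap: 11.5
finger_force: 0.0
1.3 [390.2 138.1 222.9] [[-0.947, 0.322, 0.001], [0.322, 0.947, 0.0], [-0.001, 0.001, -1.0]] gap 11.5 units [-2.95  -3.344  3.323]
```

```bash
python3 -m inch '[[-0.85,-0.9,0,0,0,0,-1],[-0.85,-0.9,0.3,0,0,0,-1],[-0.8,-0.9,0.6,0,0,0,-1],[-0.35,-0.5,0.8,0,0,0,-1],[-0.1,-0.14,0.8,0,0,0,-1],[0,0,0.6,0,0,0,-1],[0,0,0.2,0,0,0,-1],[0,0,0,0,0,0,-1]]'; python3 to.py 459 -26.5 90
python3 - <<'E'
from h import *
t=cam('top'); s=cam('scene')
print(np.degrees(0))
cv2.imwrite('pics/push.png',np.hstack([cv2.resize(t['pixels'][150:250,200:330],None,fx=3,fy=3),cv2.resize(s['pixels'][150:250,230:360],None,fx=3,fy=3)])[:,:,::-1])
E
```

```text
time: 2.1
eef_pos: [456.1, -20.4, 91.6]
tcp_rot: [[-0.947, 0.322, -0.002], [0.322, 0.947, 0.0], [0.002, -0.0, -1.0]]
wrist_force: [1.1, 0.6, 0.7]
finger_gap: 0.2
finger_force: 0.0
2.1 [456.1 -20.4  91.6] [[-0.947, 0.322, -0.002], [0.322, 0.947, 0.0], [0.002, -0.0, -1.0]] gap 0.2 units [-0.118 -0.122  0.04 ]
0.0
```

View pics/push.png

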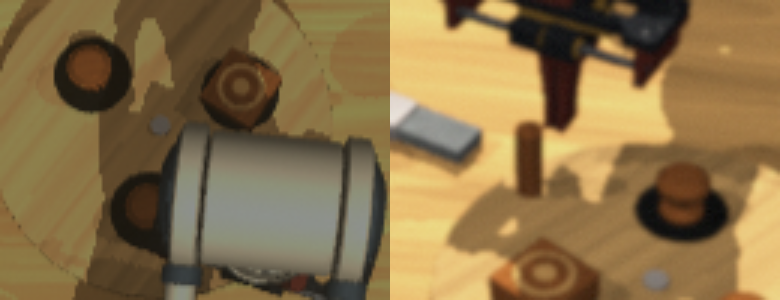

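The picture shows the closed fingers behind the dowel, about 25 mm back, in the scene half at (565,125) against the dowel at (530,125). Time to push.

```bash
python3 -m inch '[[-0.2,-0.06,0,0,0,0,-1],[-0.2,-0.06,0,0,0,0,-1],[-0.1,0,0,0,0,0,-1],[-0.1,0,0,0,0,0,-1],[-0.11,0,0,0,0,0,-1],[-0.14,0,0,0,0,0,-1],[-0.17,0,0,0,0,0,-1],[-0.2,0,0,0,0,0,-1],[-0.23,0,0,0,0,0,-1],[-0.25,0,0,0,0,0,-1]]'
python3 -m inch '[[-0.25,0,0,0,0,0,-1],[-0.25,0,0,0,0,0,-1],[-0.25,0,0,0,0,0,-1],[-0.25,0,0,0,0,0,-1],[0,0,0,0,0,0,-1],[0.25,0,0,0,0,0,-1],[0.2,-0.2,-0.5,0,0,0,-1],[0.1,-0.4,-0.8,0,0,0,-1],[0,-0.5,-1,0,0,0,0],[0,-0.5,-1,0,0,0,1]]'
python3 to.py 491.5 -252.5 200
python3 - <<'E'
from h import *
d=cam('top'); cv2.imwrite('pics/after.png',np.hstack([d['pixels'][110:280,180:460],cam('scene')['pixels'][130:300,120:400]])[:,:,::-1])
E
```

```text
time: 3.2
eef_pos: [520.5, -47.2, 92.6]
tcp_rot: [[-0.947, 0.322, 0.0], [0.322, 0.947, 0.0], [-0.0, 0.0, -1.0]]
wrist_force: [-0.8, -0.3, 0.2]
finger_gap: 0.5
finger_force: 0.0
time: 4.2
eef_pos: [514.5, -113.1, 225.8]
tcp_rot: [[-0.947, 0.321, -0.001], [0.321, 0.947, 0.0], [0.001, 0.0, -1.0]]
wrist_force: [0.3, -0.3, 0.3]
finger_gap: 12.8
finger_force: 0.0
4.2 [ 514.5 -113.1  225.8] [[-0.947, 0.321, -0.001], [0.321, 0.947, 0.0], [0.001, 0.0, -1.0]] gap 12.8 units [-0.575 -3.485  0.644]
```

View pics/after.png

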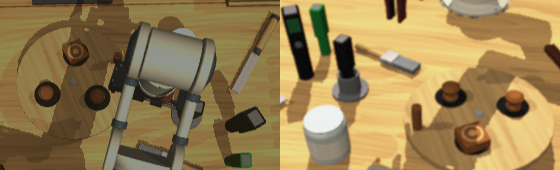

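The block and knobs are turning and sitting on their pads. Before descending I'll check clearance to the larger look-alike and the green one.

```bash
cat > ang.py <<'E'
import sys; from h import *
C=np.array([582.8,69.4])
def ang(n,z=80,show=True):
    t0=robot.sense()['time']; d=cam(n)
    hsv=cv2.cvtColor(d['pixels'],cv2.COLOR_RGB2HSV)
    m=cv2.inRange(hsv,(2,120,30),(13,255,190)); m=cv2.morphologyEx(m,cv2.MORPH_OPEN,np.ones((2,2),np.uint8))
    out=[]
    for c in cv2.findContours(m,cv2.RETR_EXTERNAL,cv2.CHAIN_APPROX_NONE)[0]:
        a=cv2.contourArea(c)
        if a<25: continue
        M=cv2.moments(c); p=onz(d,M['m10']/a,M['m01']/a,z)[:2]-C
        if np.hypot(*p)<155: out.append((int(a),round(np.hypot(*p)),round(np.degrees(np.arctan2(p[1],p[0])),1)))
    print(n,round(t0,3),sorted(out,reverse=True))
if __name__=='__main__':
    for n in('top','scene'): ang(n)
E
python3 ang.py
python3 - <<'E'
from h import *
t=cam('top');s=cam('scene')
T=lambda x,y:((x+.5)/3-.5+190,(y+.5)/3-.5+120)
S=lambda x,y:((x+.5)/2.7-.5+110,(y+.5)/2.7-.5+120)
print('big',tri(t,T(740,318),s,S(55,53))); print('green',tri(t,T(708,440),s,S(128,43)))
# lamp top edge corners: scene row ~303..350, top view
print('lamp L/R',tri(t,(189,72),s,(413,322)),tri(t,(309,68),s,(200,303)))
E
```

```text
top 4.3 [(132, 80, np.float64(120.7)), (108, 85, np.float64(-117.8)), (27, 143, np.float64(-59.5)), (26, 79, np.float64(-22.9))]
scene 4.35 [(362, 106, np.float64(2.0)), (287, 78, np.float64(115.1)), (268, 73, np.float64(-113.1)), (154, 132, np.float64(-61.8)), (25, 80, np.float64(-3.9))]
big (array([ 460.25299883, -381.16115726,  197.91414983]), np.float64(4.918444037945956))
green (array([ 363.64673893, -363.52544249,  152.54970581]), np.float64(4.5512604111669015))
lamp L/R (array([866.79801303, 222.69171228, 206.56850161]), np.float64(4.569733592268884)) (array([876.1441241 , -84.90969371, 196.25981061]), np.float64(2.7418565991888033))
```

The big look-alike (top 198 mm, at 460,-381) would be within a few mm of the gripper body, so I'll turn the tool about 85° and grip across the other faces.

```bash
python3 -m inch '[[-0.26,-0.84,0,0,0,1,1],[-0.26,-0.84,0,0,0,1,1],[-0.26,-0.84,0,0,0,1,1],[-0.26,-0.84,0,0,0,1,1],[0,0,0,0,0,1,1],[0,0,0,0,0,1,1],[0,0,0,0,0,1,1],[0,0,0,0,0,1,1],[0,0,0,0,0,1,1],[0,0,0,0,0,1,1]]'; python3 ang.py
python3 -m inch '[[0,0,0,0,0,1,1],[0,0,0,0,0,1,1],[0,0,0,0,0,1,1],[0,0,0,0,0,1,1],[0,0,0,0,0,1,1],[0,0,0,0,0,1,1],[0,0,0,0,0,1,1],[0,0,0,0,0,1,1],[0,0,0,0,0,1,1],[0,0,0,0,0,1,1]]'; python3 ang.py;python3 to.py 491.8 -252.8 91
```

```text
time: 5.5
eef_pos: [497.1, -251.2, 222.0]
tcp_rot: [[-0.517, 0.856, -0.004], [0.856, 0.517, 0.002], [0.004, -0.002, -1.0]]
wrist_force: [0.4, 0.0, -0.0]
finger_gap: 87.9
finger_force: 0.0
top 5.5 [(129, 82, np.float64(170.8)), (80, 82, np.float64(-67.0)), (53, 61, np.float64(39.1)), (34, 79, np.float64(49.8)), (31, 144, np.float64(-9.2))]
scene 5.55 [(326, 81, np.float64(-61.3)), (279, 75, np.float64(169.7)), (262, 105, np.float64(38.6)), (177, 127, np.float64(-7.1))]
time: 6.6
eef_pos: [497.3, -251.7, 223.0]
tcp_rot: [[0.153, 0.988, -0.002], [0.988, -0.153, 0.001], [0.001, -0.002, -1.0]]
wrist_force: [0.4, 1.1, -0.5]
finger_gap: 88.0
finger_force: 0.0
top 6.6 [(132, 80, np.float64(-25.5)), (80, 79, np.float64(98.6)), (60, 67, np.float64(112.5)), (31, 143, np.float64(35.8))]
scene 6.65 [(335, 85, np.float64(-17.7)), (288, 81, np.float64(78.4)), (270, 73, np.float64(-139.0)), (165, 132, np.float64(41.6))]
6.7 [ 497.4 -251.7  223.1] [[0.151, 0.989, -0.002], [0.989, -0.151, 0.001], [0.001, -0.002, -1.0]] gap 87.7 units [-0.05  -0.126  3.304]
```

```bash
python3 -m inch '[[-0.06,-0.12,0.3,0,0,0.7,1],[0,0,0.8,0,0,0.6,1],[0,0,0.9,0,0,0,1],[0,0,0.8,0,0,0,1],[0,0,0.4,0,0,0,1],[0,0,0.1,0,0,0,1]]'; python3 to.py 491.8 -252.8 91
python3 -m inch '[[0,0,0,0,0,0,-1],[0,0,0,0,0,0,-1],[0,0,0,0,0,0,-1],[0,0,0,0,0,0,-1],[0,0,0,0,0,0,-1],[0,0,0,0,0,0,-1],[0,0,0,0,0,0,-1],[0,0,0,0,0,0,-1]]'; python3 ang.py
```

```text
time: 7.3
eef_pos: [491.3, -253.1, 89.7]
tcp_rot: [[0.24, 0.971, -0.004], [0.971, -0.24, 0.002], [0.001, -0.005, -1.0]]
wrist_force: [0.2, -0.2, 0.5]
finger_gap: 87.9
finger_force: 0.0
7.3 [ 491.3 -253.1   89.7] [[0.24, 0.971, -0.004], [0.971, -0.24, 0.002], [0.001, -0.005, -1.0]] gap 87.9 units [ 0.011  0.011 -0.032]
time: 8.1
eef_pos: [492.5, -254.1, 92.7]
tcp_rot: [[0.242, 0.97, 0.0], [0.97, -0.242, -0.0], [-0.0, 0.0, -1.0]]
wrist_force: [0.1, 0.5, 0.4]
finger_gap: 36.0
finger_force: 29.7
top 8.1 [(131, 85, np.float64(-83.2)), (129, 77, np.float64(38.4)), (83, 82, np.float64(160.6)), (61, 100, np.float64(167.9)), (30, 138, np.float64(96.8)), (26, 56, np.float64(168.1))]
scene 8.15 [(332, 86, np.float64(39.0)), (312, 80, np.float64(-74.4)), (238, 54, np.float64(147.4)), (162, 142, np.float64(105.5))]
```

Gripped at 36.0 mm, as expected. Next I lift it and travel to the meeting point over the block's circle.

```bash
python3 -m inch '[[0,0,-0.4,0,0,0,-1],[0,0,-0.9,0,0,0,-1],[0,0,-1,0,0,0,-1],[0.3,0.05,-0.65,0,0,0,-1],[0.7,0.11,0,0,0,0,-1],[0.9,0.15,0,0,0,0,-1],[1,0.16,0,0,0,0,-1],[1,0.16,0,0,0,0,-1],[1,0.16,0,0,0,0,-1],[0.9,0.15,0,0,0,0,-1]]'; python3 ang.py
python3 to.py 596.7 -9.4 210
python3 - <<'E'
from h import *
cv2.imwrite('pics/hold.png',cam('scene')['pixels'][60:360,120:420,::-1])
E
```

```text
time: 9.2
eef_pos: [585.4, -36.1, 211.6]
tcp_rot: [[0.241, 0.97, 0.001], [0.97, -0.241, 0.0], [0.0, 0.001, -1.0]]
wrist_force: [0.0, -0.7, -1.3]
finger_gap: 36.0
finger_force: 29.7
top 9.2 [(177, 104, np.float64(-65.6)), (131, 78, np.float64(85.6)), (44, 135, np.float64(142.7)), (31, 95, np.float64(-140.7))]
scene 9.25 [(335, 85, np.float64(-31.4)), (321, 82, np.float64(80.3)), (282, 53, np.float64(-148.9)), (137, 144, np.float64(146.3))]
9.3 [585.9 -33.9 211. ] [[0.237, 0.972, 0.0], [0.972, -0.237, 0.002], [0.002, -0.0, -1.0]] gap 35.9 units [0.658 0.118 0.027]
```

View pics/hold.png

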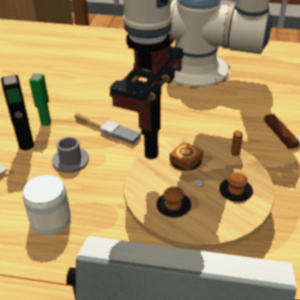

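The scene view shows the thermometer upright in the grip at (151,130) and the stand empty at (68,155). The block is at (186,153), passing counter-clockwise toward the meeting point.

```bash
cat > track.py <<'E'
import sys; from h import *
from scipy.optimize import least_squares
import json,os
C=np.array([582.8,69.4])
log=[l.split(None,1) for l in open('obs.txt')]   # lines: cam:time kind:angle r  -> parsed below
W={'top':np.array([[-2.14666581e-02,-9.99762765e-01,3.68720427e-03,5.28371723],[9.88718042e-01,-2.06823677e-02,1.48353879e-01,-524.601782],[-1.48242424e-01,6.83026738e-03,9.88927465e-01,-1191.38952]]),
'scene':np.array([[-1.56510691e-01,9.87624432e-01,1.01185557e-02,87.5832165],[-6.32750970e-01,-1.08129042e-01,7.66768753e-01,253.382831],[7.58373663e-01,1.13604982e-01,6.41843669e-01,-1444.73834]])}
T=[];A=[]
for l in open('obs.txt'):
    n,t,k,r,a=l.split(); t,r,a=float(t),float(r),np.radians(float(a))
    z={'d':94,'k':82}[k]; off={'d':60,'k':0}[k]
    cam0=-W[n][:,:3].T@W[n][:,3]; p=np.array([C[0]+r*np.cos(a),C[1]+r*np.sin(a),80.])
    q=p+(cam0-p)*(z-80)/(cam0[2]-80); d=q[:2]-C
    T.append(t);A.append((np.degrees(np.arctan2(d[1],d[0]))+off,120 if k=='k' else 360,np.hypot(*d)))
def th(x,t):
    u=np.asarray(t)-8; c=.015/.0375
    tau=0.0006/.037; w=x[1]; s=np.degrees(.00015/.037)   # dw/dt=-tau*w-s
    return x[0]+ (w+s/tau)*(1-np.exp(-tau*u))/tau - s/tau*u
T=np.array(T)
f=lambda x:[(th(x,t)-a[0]+a[1]/2)%a[1]-a[1]/2 for t,a in zip(T,A)]
x=least_squares(f,[155,40.],loss='soft_l1',f_scale=2).x
print('theta(8),w(8)',x.round(1),'res',np.round(f(x),1),'r',[int(a[2]) for a in A])
s=robot.sense(); t0=s['time']; print('now',t0,'block',th(x,t0)%360,'tcp',s['eef_pos'].round(1))
R=np.array([[.242,.970],[.970,-.242]])
N=int(sys.argv[1]); lead=float(sys.argv[2]); cur=s['eef_pos'][:2]
for i in range(1,N+1):
    a=np.radians(th(x,t0+.1*i+lead)); g=C+80*np.array([np.cos(a),np.sin(a)]); u=R.T@(g-cur)/40; print(round(t0+.1*i,2),round(np.degrees(a)%360),g.round(),u.round(2)); cur=g
E
cat > obs.txt <<'E'
top 4.3 d 143 -59.5
top 5.5 d 144 -9.2
top 6.6 d 143 35.8
top 8.1 d 138 96.8
top 9.2 d 135 142.7
top 4.3 k 80 120.7
top 5.5 k 82 170.8
top 6.6 k 80 -25.5
top 8.1 k 77 38.4
top 9.2 k 78 85.6
scene 5.55 d 127 -7.1
scene 6.65 d 132 41.6
scene 8.15 d 142 105.5
scene 9.25 d 144 146.3
scene 5.55 k 75 169.7
scene 8.15 k 86 39
scene 9.25 k 82 80.3
E
python3 track.py 22 0; python3 -c "
from h import *
print(proj(cam('scene'),[586,-34,129]))"
```

```text
theta(8),w(8) [153.5  40.1] res [-0.2  0.3  0.3 -0.5 -2.8 -1.9 -0.4  2.2 -1.  -4.9 -1.3  0.8  0.1  0.5
  3.3  1.3  4. ] r [140, 139, 138, 135, 135, 79, 82, 79, 76, 77, 138, 141, 136, 129, 72, 87, 82]
now 9.35 block 206.79438122249132 tcp [585.3 -36.  211.1]
9.45 211 [514.  29.] [ 1.13 -2.12]
9.55 215 [517.  24.] [-0.09  0.1 ]
9.65 218 [520.  20.] [-0.09  0.1 ]
9.75 222 [524.  16.] [-0.08  0.11]
9.85 226 [527.  12.] [-0.07  0.11]
9.95 230 [531.   8.] [-0.06  0.12]
10.05 234 [536.   5.] [-0.05  0.12]
10.15 238 [540.   2.] [-0.05  0.13]
10.25 241 [545.  -1.] [-0.04  0.13]
10.35 245 [549.  -3.] [-0.03  0.13]
10.45 249 [554.  -5.] [-0.02  0.13]
10.55 253 [559.  -7.] [-0.01  0.13]
10.65 257 [564.  -8.] [-0.    0.13]
10.75 260 [569.  -9.] [0.01 0.13]
10.85 264 [575. -10.] [0.01 0.13]
10.95 268 [580. -11.] [0.02 0.13]
11.05 272 [585. -11.] [0.03 0.13]
11.15 275 [590. -10.] [0.04 0.12]
11.25 279 [596. -10.] [0.05 0.12]
11.35 283 [601.  -9.] [0.05 0.12]
11.45 287 [606.  -7.] [0.06 0.11]
11.55 290 [611.  -6.] [0.07 0.11]
(np.float64(269.96211167744036), np.float64(214.86132260538014))
```

```bash
python3 -m inch '[[0.2,-0.13,0,0,0,0,-1],[0.2,-0.13,0,0,0,0,-1],[0.16,-0.12,0,0,0,0,-1],[0,0,0,0,0,0,-1],[0,0,0,0,0,0,-1],[0,0,0,0,0,0,-1],[0,0,0,0,0,0,-1],[0,0,0,0,0,0,-1],[0,0,0,0,0,0,-1],[0,0,0,0,0,0,-1]]'; python3 ang.py; python3 track.py 14 0
```

```text
time: 10.4
eef_pos: [575.7, -12.7, 210.5]
tcp_rot: [[0.242, 0.97, -0.0], [0.97, -0.242, -0.0], [-0.0, -0.0, -1.0]]
wrist_force: [-1.0, -0.0, -1.3]
finger_gap: 35.9
finger_force: 29.7
top 10.4 [(117, 81, np.float64(-74.6)), (29, 85, np.float64(128.7))]
scene 10.45 [(360, 87, np.float64(12.1)), (277, 77, np.float64(126.9)), (241, 69, np.float64(-84.5)), (110, 142, np.float64(-169.0))]
theta(8),w(8) [153.5  40.1] res [-0.2  0.3  0.3 -0.5 -2.8 -1.9 -0.4  2.2 -1.  -4.9 -1.3  0.8  0.1  0.5
  3.3  1.3  4. ] r [140, 139, 138, 135, 135, 79, 82, 79, 76, 77, 138, 141, 136, 129, 72, 87, 82]
now 10.5 block 250.9471273121429 tcp [575.7 -12.6 210.5]
10.6 255 [562.  -8.] [ 0.03 -0.37]
10.7 259 [567.  -9.] [0.   0.13]
10.8 262 [572. -10.] [0.01 0.13]
10.9 266 [577. -10.] [0.02 0.13]
11.0 270 [583. -11.] [0.03 0.13]
11.1 274 [588. -10.] [0.04 0.13]
11.2 277 [593. -10.] [0.04 0.12]
11.3 281 [598.  -9.] [0.05 0.12]
11.4 285 [603.  -8.] [0.06 0.12]
11.5 288 [608.  -6.] [0.07 0.11]
11.6 292 [613.  -5.] [0.07 0.11]
11.7 296 [618.  -3.] [0.08 0.1 ]
11.8 300 [622.  -0.] [0.09 0.1 ]
11.9 303 [627.   2.] [0.09 0.09]
```

```bash
cat >> obs.txt <<'E'
scene 10.45 k 77 126.9
scene 10.45 k 87 12.1
scene 10.45 d 142 -169
top 10.4 k 85 128.7
E
python3 -m inch '[[0.03,0,0,0,0,0,-1],[0,0,0,0,0,0,-1],[0,0,0,0,0,0,-1],[0.04,0.05,0,0,0,0,-1],[0.03,0.13,0,0,0,0,-1],[0.04,0.13,0,0,0,0,-1],[0.04,0.12,0,0,0,0,-1],[0.05,0.12,0,0,0,0,-1],[0.06,0.12,0,0,0,0,-1],[0.07,0.11,0,0,0,0,-1]]'; python3 track.py 20 0
```

```text
time: 11.5
eef_pos: [609.9, -6.1, 210.4]
tcp_rot: [[0.242, 0.97, -0.0], [0.97, -0.242, 0.0], [-0.0, -0.0, -1.0]]
wrist_force: [-0.7, 0.0, -0.7]
finger_gap: 36.0
finger_force: 29.7
theta(8),w(8) [153.9  40.3] res [-0.7  0.1  0.4 -0.1 -2.  -2.3 -0.5  2.4 -0.6 -4.2 -1.4  0.9  0.5  1.2
  3.2  1.8  4.8  4.5 -1.8 -1.9 -0.8] r [140, 139, 138, 135, 135, 79, 82, 79, 76, 77, 138, 141, 136, 129, 72, 87, 82, 75, 88, 124, 85]
now 11.5 block 289.65872769548463 tcp [609.9  -6.1 210.4]
11.6 293 [615.  -4.] [0.08 0.1 ]
11.7 297 [619.  -2.] [0.08 0.1 ]
11.8 301 [624.   1.] [0.09 0.09]
11.9 305 [628.   3.] [0.09 0.09]
12.0 308 [632.   7.] [0.1  0.08]
12.1 312 [636.  10.] [0.1  0.08]
12.2 316 [640.  13.] [0.11 0.07]
12.3 319 [643.  17.] [0.11 0.06]
12.4 323 [647.  21.] [0.12 0.05]
12.5 327 [650.  25.] [0.12 0.05]
12.6 330 [652.  30.] [0.12 0.04]
12.7 334 [655.  34.] [0.12 0.03]
12.8 337 [657.  39.] [0.12 0.02]
12.9 341 [658.  43.] [0.13 0.01]
13.0 345 [660.  48.] [0.13 0.01]
13.1 348 [661.  53.] [ 0.13 -0.  ]
13.2 352 [662.  58.] [ 0.13 -0.01]
13.3 355 [663.  63.] [ 0.12 -0.02]
13.4 359 [663.  68.] [ 0.12 -0.02]
13.5 3 [663.  73.] [ 0.12 -0.03]
```

On track; continuing and measuring again.

```bash
python3 -m inch '[[0.08,0.1,0,0,0,0,-1],[0.08,0.1,0,0,0,0,-1],[0.09,0.09,0,0,0,0,-1],[0.09,0.09,0,0,0,0,-1],[0.1,0.08,0,0,0,0,-1],[0.1,0.08,0,0,0,0,-1],[0.11,0.07,0,0,0,0,-1],[0.11,0.06,0,0,0,0,-1],[0.12,0.05,0,0,0,0,-1],[0.12,0.05,0,0,0,0,-1]]'; python3 -c "
from ang import *
ang('scene')
d=cam('scene'); cv2.imwrite('pics/trk.png',cv2.resize(d['pixels'][130:300,190:420,::-1],None,fx=2,fy=2))"; python3 track.py 14 0
```

```text
time: 12.5
eef_pos: [649.2, 25.6, 210.6]
tcp_rot: [[0.242, 0.97, -0.0], [0.97, -0.242, 0.0], [0.0, -0.0, -1.0]]
wrist_force: [0.3, 0.1, -2.2]
finger_gap: 36.1
finger_force: 29.7
scene 12.5 [(305, 82, np.float64(84.8)), (273, 105, np.float64(-17.5)), (125, 135, np.float64(-92.3)), (122, 66, np.float64(-153.3))]
theta(8),w(8) [153.9  40.3] res [-0.7  0.1  0.4 -0.1 -2.  -2.3 -0.5  2.4 -0.6 -4.2 -1.4  0.9  0.5  1.2
  3.2  1.8  4.8  4.5 -1.8 -1.9 -0.8] r [140, 139, 138, 135, 135, 79, 82, 79, 76, 77, 138, 141, 136, 129, 72, 87, 82, 75, 88, 124, 85]
now 12.6 block 330.1658944111094 tcp [649.2  25.9 210.4]
12.7 334 [655.  34.] [0.23 0.08]
12.8 337 [657.  39.] [0.12 0.02]
12.9 341 [658.  43.] [0.13 0.01]
13.0 345 [660.  48.] [0.13 0.01]
13.1 348 [661.  53.] [ 0.13 -0.  ]
13.2 352 [662.  58.] [ 0.13 -0.01]
13.3 355 [663.  63.] [ 0.12 -0.02]
13.4 359 [663.  68.] [ 0.12 -0.02]
13.5 3 [663.  73.] [ 0.12 -0.03]
13.6 6 [662.  78.] [ 0.12 -0.04]
13.7 10 [662.  83.] [ 0.11 -0.05]
13.8 13 [661.  88.] [ 0.11 -0.05]
13.9 17 [659.  92.] [ 0.11 -0.06]
14.0 20 [658.  97.] [ 0.1  -0.07]
```

View pics/trk.png

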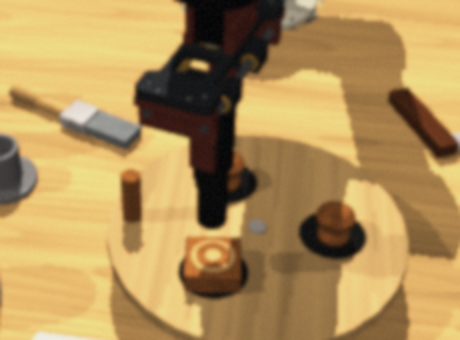

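The picture shows the lens at (211,214), directly above the block rings at (213,256), with all pieces on their pads.

```bash
python3 -m inch '[[0.22,0.08,0,0,0,0,-1],[0.13,0.02,0,0,0,0,-1],[0.13,0.01,0,0,0,0,-1],[0.13,0.01,0,0,0,0,-1],[0.13,0,0,0,0,0,-1],[0.13,-0.01,0,0,0,0,-1],[0.12,-0.02,0,0,0,0,-1],[0.12,-0.02,0,0,0,0,-1],[0.12,-0.03,0,0,0,0,-1],[0.12,-0.04,0,0,0,0,-1]]'; cat >> obs.txt <<'E'
scene 12.5 k 82 84.8
scene 12.5 d 135 -92.3
E
python3 -c "
from h import *
d=cam('scene')
b=onz(d,(213+.5)/2-.5+190,(256+.5)/2-.5+130,84.6); print('block@12.55',b, np.degrees(np.arctan2(b[1]-69.4,b[0]-582.8)),'lens',onz(d,(211+.5)/2-.5+190,(214+.5)/2-.5+130,128.5))
from ang import ang
ang('scene')"; python3 track.py 12 0
```

```text
time: 13.6
eef_pos: [662.0, 78.0, 210.6]
tcp_rot: [[0.242, 0.97, -0.0], [0.97, -0.242, -0.0], [-0.0, -0.0, -1.0]]
wrist_force: [-0.3, 0.4, -0.6]
finger_gap: 36.1
finger_force: 29.7
block@12.55 [655.00170798  31.57926397  84.6       ] -27.646469628983013 lens [641.26928546  26.6435661  128.5       ]
scene 13.65 [(642, 108, np.float64(-169.2)), (353, 107, np.float64(12.1)), (284, 77, np.float64(127.5)), (273, 75, np.float64(-101.3)), (143, 132, np.float64(-48.1))]
theta(8),w(8) [154.   40.3] res [-0.7  0.1  0.4 -0.  -2.  -2.4 -0.6  2.4 -0.5 -4.2 -1.5  0.9  0.6  1.3
  3.2  1.8  4.8  4.6 -1.7 -1.8 -0.7  3.3 -7.4] r [140, 139, 138, 135, 135, 79, 82, 79, 76, 77, 138, 141, 136, 129, 72, 87, 82, 75, 88, 124, 85, 82, 131]
now 13.7 block 9.85321538836115 tcp [661.9  78.4 210.6]
13.8 13 [661.  88.] [ 0.22 -0.09]
13.9 17 [659.  93.] [ 0.11 -0.06]
14.0 20 [658.  97.] [ 0.1  -0.07]
14.1 24 [656. 102.] [ 0.1  -0.07]
14.2 28 [654. 106.] [ 0.09 -0.08]
14.3 31 [651. 111.] [ 0.09 -0.08]
14.4 35 [649. 115.] [ 0.08 -0.09]
14.5 38 [646. 119.] [ 0.08 -0.09]
14.6 41 [643. 122.] [ 0.07 -0.1 ]
14.7 45 [639. 126.] [ 0.07 -0.1 ]
14.8 48 [636. 129.] [ 0.06 -0.11]
14.9 52 [632. 132.] [ 0.05 -0.11]
```

```bash
python3 -m inch '[[0.3,-0.13,0,0,0,0,-1],[0.11,-0.06,0,0,0,0,-1],[0.1,-0.07,0,0,0,0,-1],[0.1,-0.07,0,0,0,0,-1],[0.09,-0.08,0,0,0,0,-1],[0.09,-0.08,0,0,0,0,-1],[0.08,-0.09,0,0,0,0,-1],[0.08,-0.09,0,0,0,0,-1],[0.07,-0.1,0,0,0,0,-1],[0.07,-0.1,0,0,0,0,-1]]'; python3 -c "
from ang import *
ang('scene')
d=cam('scene'); cv2.imwrite('pics/trk2.png',cv2.resize(d['pixels'][130:300,190:420,::-1],None,fx=2,fy=2))"; python3 track.py 23 0.07
```

```text
time: 14.7
eef_pos: [638.5, 128.6, 210.6]
tcp_rot: [[0.242, 0.97, -0.0], [0.97, -0.242, -0.0], [-0.0, -0.0, -1.0]]
wrist_force: [1.1, 1.3, -0.4]
finger_gap: 35.9
finger_force: 29.7
scene 14.7 [(630, 149, np.float64(159.0)), (317, 102, np.float64(37.7)), (302, 81, np.float64(-62.7)), (256, 72, np.float64(168.2)), (158, 129, np.float64(-8.8))]
theta(8),w(8) [154.   40.3] res [-0.7  0.1  0.4 -0.  -2.  -2.4 -0.6  2.4 -0.5 -4.2 -1.5  0.9  0.6  1.3
  3.2  1.8  4.8  4.6 -1.7 -1.8 -0.7  3.3 -7.4] r [140, 139, 138, 135, 135, 79, 82, 79, 76, 77, 138, 141, 136, 129, 72, 87, 82, 75, 88, 124, 85, 82, 131]
now 14.8 block 48.413915982403125 tcp [638.4 128.9 210.8]
14.9 54 [629. 134.] [ 0.08 -0.25]
15.0 58 [626. 137.] [ 0.04 -0.11]
15.1 61 [621. 139.] [ 0.03 -0.11]
15.2 65 [617. 142.] [ 0.03 -0.12]
15.3 68 [613. 144.] [ 0.02 -0.12]
15.4 71 [608. 145.] [ 0.01 -0.12]
15.5 75 [604. 147.] [ 0.01 -0.12]
15.6 78 [599. 148.] [-0.   -0.12]
15.7 82 [594. 149.] [-0.01 -0.12]
15.8 85 [590. 149.] [-0.02 -0.12]
15.9 88 [585. 149.] [-0.02 -0.12]
16.0 92 [580. 149.] [-0.03 -0.11]
16.1 95 [576. 149.] [-0.04 -0.11]
16.2 98 [571. 149.] [-0.04 -0.11]
16.3 102 [566. 148.] [-0.05 -0.11]
16.4 105 [562. 147.] [-0.05 -0.1 ]
16.5 108 [557. 145.] [-0.06 -0.1 ]
16.6 112 [553. 144.] [-0.06 -0.1 ]
16.7 115 [549. 142.] [-0.07 -0.09]
16.8 118 [545. 140.] [-0.08 -0.09]
16.9 122 [541. 137.] [-0.08 -0.08]
17.0 125 [537. 135.] [-0.08 -0.08]
17.1 128 [533. 132.] [-0.09 -0.07]
```

View pics/trk2.png

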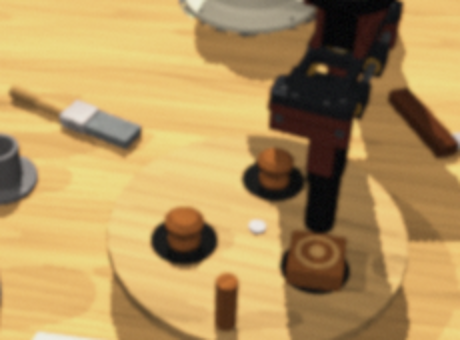

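The lens at (320,218) is over the block rings at (318,250). I'll continue for another 2 s.

```bash
python3 -m inch '[[0.08,-0.24,0,0,0,0,-1],[0.04,-0.11,0,0,0,0,-1],[0.03,-0.11,0,0,0,0,-1],[0.03,-0.12,0,0,0,0,-1],[0.02,-0.12,0,0,0,0,-1],[0.01,-0.12,0,0,0,0,-1],[0.01,-0.12,0,0,0,0,-1],[0,-0.12,0,0,0,0,-1],[-0.01,-0.12,0,0,0,0,-1],[-0.02,-0.12,0,0,0,0,-1]]'
python3 -c "
from h import *
d=cam('scene')
for u,v,w in [(213,256,12.55),(318,250,14.75)]:
    b=onz(d,(u+.5)/2-.5+190,(v+.5)/2-.5+130,84.6); print(b,np.hypot(b[1]-69.4,b[0]-582.8),np.degrees(np.arctan2(b[1]-69.4,b[0]-582.8)))
from ang import ang
ang('scene')"; python3 track.py 16 .07
```

```text
time: 15.8
eef_pos: [589.8, 148.3, 210.6]
tcp_rot: [[0.242, 0.97, 0.0], [0.97, -0.242, -0.0], [-0.0, 0.0, -1.0]]
wrist_force: [0.0, 0.2, -1.3]
finger_gap: 36.1
finger_force: 29.7
[655.00170798  31.57926397  84.6       ] 81.5076358960418 -27.646469628983013
[629.31493774 134.31174271  84.6       ] 79.85720865788801 54.37509289171042
scene 15.85 [(356, 85, np.float64(74.2)), (337, 85, np.float64(-23.9)), (254, 71, np.float64(-146.6)), (205, 130, np.float64(34.6))]
theta(8),w(8) [154.   40.3] res [-0.7  0.1  0.4 -0.  -2.  -2.4 -0.6  2.4 -0.5 -4.2 -1.5  0.9  0.6  1.3
  3.2  1.8  4.8  4.6 -1.7 -1.8 -0.7  3.3 -7.4] r [140, 139, 138, 135, 135, 79, 82, 79, 76, 77, 138, 141, 136, 129, 72, 87, 82, 75, 88, 124, 85, 82, 131]
now 15.9 block 86.01430839968339 tcp [589.7 148.3 210.8]
16.0 92 [580. 149.] [-0.03 -0.23]
16.1 95 [576. 149.] [-0.04 -0.11]
16.2 98 [571. 149.] [-0.04 -0.11]
16.3 102 [566. 148.] [-0.05 -0.11]
16.4 105 [562. 147.] [-0.05 -0.1 ]
16.5 108 [557. 145.] [-0.06 -0.1 ]
16.6 112 [553. 144.] [-0.06 -0.1 ]
16.7 115 [549. 142.] [-0.07 -0.09]
16.8 118 [545. 140.] [-0.08 -0.09]
16.9 122 [541. 137.] [-0.08 -0.08]
17.0 125 [537. 135.] [-0.08 -0.08]
17.1 128 [533. 132.] [-0.09 -0.07]
17.2 132 [530. 129.] [-0.09 -0.07]
17.3 135 [526. 126.] [-0.1  -0.06]
17.4 138 [523. 123.] [-0.1  -0.06]
17.5 141 [520. 119.] [-0.1  -0.05]
```

The block is running ahead of the model because friction is lower than nominal. I'll refit with friction free, catch up, and keep tracking long enough for a full fresh 5 s.

```bash
cat >> obs.txt <<'E'
scene 12.55 b 80 -27.6
scene 14.75 b 80 54.4
scene 13.65 d 132 -48.1
scene 14.7 d 129 -8.8
scene 15.85 d 130 34.6
scene 15.85 k 85 -23.9
scene 14.7 k 81 -62.7
E
sed -i "s/{'d':94,'k':82}/{'d':94,'k':82,'b':80}/; s/{'d':60,'k':0}/{'d':60,'k':0,'b':0}/; s/tau=0.0006\/.037; w=x\[1\]; s=np.degrees(.00015\/.037)/tau=0.0006\/.037*x[2]; w=x[1]; s=np.degrees(.00015\/.037)*x[2]/; s/\[155,40.\]/[155,40.,1]/" track.py
python3 track.py 12 0
```

```text
theta(8),w(8) [153.4  40.5   0.6] res [ 0.4  0.1 -0.1 -0.6 -2.1 -1.3 -0.6  1.8 -1.1 -4.3 -1.5  0.3  0.   1.2
  3.1  1.3  4.8  5.6 -0.8 -0.8  0.2  7.2 -3.6  0.   0.9 -2.5  1.   4.3
 -1.  -5.2] r [140, 139, 138, 135, 135, 79, 82, 79, 76, 77, 138, 141, 136, 129, 72, 87, 82, 75, 88, 124, 85, 82, 131, 79, 79, 138, 140, 139, 86, 81]
now 15.9 block 97.58815341914283 tcp [589.7 148.3 210.8]
16.0 101 [567. 148.] [-0.15 -0.54]
16.1 105 [562. 147.] [-0.06 -0.11]
16.2 109 [557. 145.] [-0.06 -0.11]
16.3 112 [553. 143.] [-0.07 -0.1 ]
16.4 116 [548. 141.] [-0.08 -0.1 ]
16.5 119 [544. 139.] [-0.08 -0.09]
16.6 123 [539. 136.] [-0.09 -0.09]
16.7 127 [535. 134.] [-0.1  -0.08]
16.8 130 [531. 130.] [-0.1  -0.08]
16.9 134 [527. 127.] [-0.1  -0.07]
17.0 137 [524. 123.] [-0.11 -0.06]
17.1 141 [521. 120.] [-0.11 -0.06]
```

```bash
python3 -m inch '[[-0.13,-0.46,0,0,0,0,-1],[-0.06,-0.11,0,0,0,0,-1],[-0.06,-0.11,0,0,0,0,-1],[-0.07,-0.1,0,0,0,0,-1],[-0.08,-0.1,0,0,0,0,-1],[-0.08,-0.09,0,0,0,0,-1],[-0.09,-0.09,0,0,0,0,-1],[-0.1,-0.08,0,0,0,0,-1],[-0.1,-0.08,0,0,0,0,-1],[-0.1,-0.07,0,0,0,0,-1]]'; python3 -c "
from ang import *
print(robot.sense()['time'])
d=cam('scene'); cv2.imwrite('pics/trk3.png',cv2.resize(d['pixels'][110:300,190:420,::-1],None,fx=2,fy=2))"; python3 track.py 22 0
```

```text
time: 16.9
eef_pos: [531.4, 126.7, 210.6]
tcp_rot: [[0.242, 0.97, 0.0], [0.97, -0.242, 0.0], [0.0, 0.0, -1.0]]
wrist_force: [-0.1, -0.4, -0.8]
finger_gap: 36.2
finger_force: 29.7
16.9
theta(8),w(8) [153.4  40.5   0.6] res [ 0.4  0.1 -0.1 -0.6 -2.1 -1.3 -0.6  1.8 -1.1 -4.3 -1.5  0.3  0.   1.2
  3.1  1.3  4.8  5.6 -0.8 -0.8  0.2  7.2 -3.6  0.   0.9 -2.5  1.   4.3
 -1.  -5.2] r [140, 139, 138, 135, 135, 79, 82, 79, 76, 77, 138, 141, 136, 129, 72, 87, 82, 75, 88, 124, 85, 82, 131, 79, 79, 138, 140, 139, 86, 81]
now 16.95 block 135.67337083618503 tcp [531.1 126.3 210.7]
17.05 139 [522. 122.] [-0.17 -0.19]
17.15 143 [519. 118.] [-0.11 -0.05]
17.25 146 [516. 114.] [-0.12 -0.05]
17.35 150 [513. 109.] [-0.12 -0.04]
17.45 154 [511. 105.] [-0.12 -0.03]
17.55 157 [509. 100.] [-0.12 -0.02]
17.65 161 [507.  96.] [-0.12 -0.02]
17.75 164 [506.  91.] [-0.12 -0.01]
17.85 168 [505.  86.] [-0.12  0.  ]
17.95 171 [504.  81.] [-0.12  0.01]
18.05 175 [503.  76.] [-0.12  0.02]
18.15 179 [503.  71.] [-0.12  0.02]
18.25 182 [503.  66.] [-0.12  0.03]
18.35 186 [503.  62.] [-0.12  0.04]
18.45 189 [504.  57.] [-0.11  0.04]
18.55 193 [505.  52.] [-0.11  0.05]
18.65 196 [506.  47.] [-0.11  0.06]
18.75 200 [507.  42.] [-0.1   0.06]
18.85 203 [509.  38.] [-0.1   0.07]
18.95 207 [511.  33.] [-0.1   0.08]
19.05 210 [514.  29.] [-0.09  0.08]
19.15 214 [516.  25.] [-0.08  0.09]
```

View pics/trk3.png

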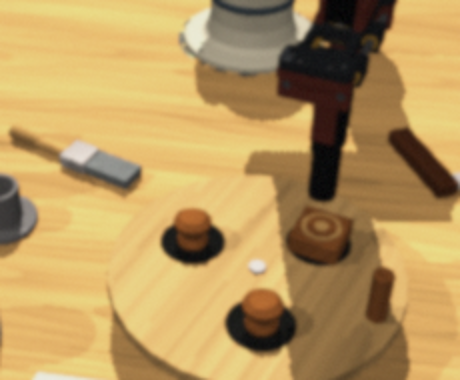

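The block rings are at (322,226) and the lens at (323,190), still above it. That was my last picture, so from here I use numbers only.

```bash
python3 -c "
from track import W
" >/dev/null 2>&1; python3 - <<'E'
import numpy as np
W=np.array([[-1.56510691e-01,9.87624432e-01,1.01185557e-02,87.5832165],[-6.32750970e-01,-1.08129042e-01,7.66768753e-01,253.382831],[7.58373663e-01,1.13604982e-01,6.41843669e-01,-1444.73834]])
f=210/np.tan(np.radians(50.27392115947867/2)); u=(322.5)/2-.5+190; v=226.5/2-.5+110
o=-W[:,:3].T@W[:,3]; r=W[:,:3].T@np.array([(u-287.6456)/f,-(v-207.66295)/f,-1]); b=o+r*(84.6-o[2])/r[2]; d=b[:2]-[582.8,69.4]
print(b,np.hypot(*d),np.degrees(np.arctan2(d[1],d[0])))
open('obs.txt','a').write('scene 16.9 b 80 %f\n'%np.degrees(np.arctan2(d[1],d[0])))
E
python3 track.py 12 0
```

```text
[531.92875192 133.49890426  84.6       ] 81.83247160297599 128.43680891817903
theta(8),w(8) [153.6  40.6   0.7] res [ 0.   0.  -0.  -0.4 -1.8 -1.6 -0.6  1.9 -0.9 -4.  -1.6  0.4  0.3  1.5
  3.1  1.5  5.   5.7 -0.6 -0.7  0.3  7.  -3.8 -0.2 -0.  -3.   0.1  3.
 -2.3 -6.1  3.6] r [140, 139, 138, 135, 135, 79, 82, 79, 76, 77, 138, 141, 136, 129, 72, 87, 82, 75, 88, 124, 85, 82, 131, 79, 79, 138, 140, 139, 86, 81, 80]
now 16.95 block 133.84020287947158 tcp [531.1 126.3 210.7]
17.05 137 [524. 124.] [-0.11 -0.16]
17.15 141 [521. 120.] [-0.11 -0.06]
17.25 144 [518. 116.] [-0.11 -0.05]
17.35 148 [515. 112.] [-0.12 -0.04]
17.45 152 [512. 108.] [-0.12 -0.03]
17.55 155 [510. 103.] [-0.12 -0.03]
17.65 159 [508.  99.] [-0.12 -0.02]
17.75 162 [507.  94.] [-0.12 -0.01]
17.85 166 [505.  89.] [-0.12 -0.  ]
17.95 169 [504.  85.] [-0.12  0.  ]
18.05 173 [503.  80.] [-0.12  0.01]
18.15 176 [503.  75.] [-0.12  0.02]
```

```bash
python3 -m inch '[[-0.11,-0.08,0,0,0,0,-1],[-0.11,-0.06,0,0,0,0,-1],[-0.11,-0.06,0,0,0,0,-1],[-0.11,-0.05,0,0,0,0,-1],[-0.12,-0.04,0,0,0,0,-1],[-0.12,-0.03,0,0,0,0,-1],[-0.12,-0.02,0,0,0,0,-1],[-0.12,-0.02,0,0,0,0,-1],[-0.12,-0.01,0,0,0,0,-1],[-0.12,0,0,0,0,0,-1]]'; python3 -c "
from ang import *
ang('scene');ang('top')"; python3 track.py 22 0
```

```text
time: 17.95
eef_pos: [506.0, 85.1, 210.6]
tcp_rot: [[0.242, 0.97, -0.0], [0.97, -0.242, -0.0], [-0.0, -0.0, -1.0]]
wrist_force: [1.3, -0.5, -0.8]
finger_gap: 36.0
finger_force: 29.7
scene 17.95 [(350, 86, np.float64(42.5)), (293, 80, np.float64(-69.9)), (268, 54, np.float64(152.0)), (144, 141, np.float64(107.9))]
top 18.0 [(139, 83, np.float64(-76.2)), (58, 82, np.float64(162.6)), (37, 105, np.float64(129.0)), (28, 86, np.float64(-174.9))]
theta(8),w(8) [153.6  40.6   0.7] res [ 0.   0.  -0.  -0.4 -1.8 -1.6 -0.6  1.9 -0.9 -4.  -1.6  0.4  0.3  1.5
  3.1  1.5  5.   5.7 -0.6 -0.7  0.3  7.  -3.8 -0.2 -0.  -3.   0.1  3.
 -2.3 -6.1  3.6] r [140, 139, 138, 135, 135, 79, 82, 79, 76, 77, 138, 141, 136, 129, 72, 87, 82, 75, 88, 124, 85, 82, 131, 79, 79, 138, 140, 139, 86, 81, 80]
now 18.05 block 172.59955973900378 tcp [506.1  85.  210.7]
18.15 176 [503.  75.] [-0.26 -0.01]
18.25 180 [503.  70.] [-0.12  0.02]
18.35 183 [503.  65.] [-0.12  0.03]
18.45 187 [503.  60.] [-0.11  0.04]
18.55 190 [504.  56.] [-0.11  0.05]
18.65 193 [505.  51.] [-0.11  0.05]
18.75 197 [506.  46.] [-0.11  0.06]
18.85 200 [508.  42.] [-0.1   0.07]
18.95 204 [510.  37.] [-0.1   0.07]
19.05 207 [512.  33.] [-0.09  0.08]
19.15 211 [514.  29.] [-0.09  0.08]
19.25 214 [517.  24.] [-0.08  0.09]
19.35 218 [519.  21.] [-0.08  0.09]
19.45 221 [522.  17.] [-0.07  0.1 ]
19.55 224 [526.  13.] [-0.07  0.1 ]
19.65 228 [529.  10.] [-0.06  0.1 ]
19.75 231 [533.   7.] [-0.05  0.11]
19.85 235 [537.   4.] [-0.05  0.11]
19.95 238 [540.   2.] [-0.04  0.11]
20.05 241 [545.  -1.] [-0.03  0.11]
20.15 245 [549.  -3.] [-0.03  0.12]
20.25 248 [553.  -5.] [-0.02  0.12]
```

```bash
cat >> obs.txt <<'E'
scene 17.95 d 141 107.9
scene 17.95 k 86 42.5
scene 17.95 k 80 -69.9
top 18.0 k 83 -76.2
E
python3 -m inch '[[-0.15,0.0,0,0,0,0,-1],[-0.12,0.01,0,0,0,0,-1],[-0.12,0.02,0,0,0,0,-1],[-0.12,0.03,0,0,0,0,-1],[-0.11,0.04,0,0,0,0,-1],[-0.11,0.05,0,0,0,0,-1],[-0.11,0.05,0,0,0,0,-1],[-0.11,0.06,0,0,0,0,-1],[-0.1,0.07,0,0,0,0,-1],[-0.1,0.07,0,0,0,0,-1]]'; python3 -c "
from ang import *
ang('scene');ang('top')"; python3 track.py 14 0
```

```text
time: 19.05
eef_pos: [510.7, 36.7, 210.6]
tcp_rot: [[0.242, 0.97, -0.0], [0.97, -0.242, 0.0], [0.0, -0.0, -1.0]]
wrist_force: [1.1, 0.7, -1.0]
finger_gap: 36.2
finger_force: 29.7
scene 19.05 [(334, 85, np.float64(-35.1)), (316, 83, np.float64(76.9)), (267, 52, np.float64(-152.9)), (134, 146, np.float64(143.1))]
top 19.1 [(67, 84, np.float64(-148.6)), (42, 60, np.float64(163.7))]
theta(8),w(8) [154.1  40.7   0.8] res [-0.8 -0.2  0.2  0.1 -1.3 -2.4 -0.8  2.1 -0.4 -3.5 -1.7  0.7  0.8  2.
  2.9  2.   5.5  6.1 -0.2 -0.3  0.7  6.7 -4.  -0.4 -1.5 -3.8 -1.3  0.7
 -4.6 -7.6  0.5  3.1  3.3 -6.6  3.2] r [140, 139, 138, 135, 135, 79, 82, 79, 76, 77, 138, 141, 136, 129, 72, 87, 82, 75, 88, 124, 85, 82, 131, 79, 79, 138, 140, 139, 86, 81, 80, 134, 87, 80, 82]
now 19.15 block 205.3167134854291 tcp [510.7  36.4 210.4]
19.25 209 [513.  31.] [-0.12  0.08]
19.35 212 [515.  27.] [-0.08  0.08]
19.45 215 [517.  23.] [-0.08  0.09]
19.55 219 [520.  20.] [-0.07  0.09]
19.65 222 [523.  16.] [-0.07  0.09]
19.75 225 [526.  13.] [-0.06  0.1 ]
19.85 228 [530.  10.] [-0.06  0.1 ]
19.95 232 [533.   7.] [-0.05  0.1 ]
20.05 235 [537.   4.] [-0.04  0.11]
20.15 238 [541.   1.] [-0.04  0.11]
20.25 242 [545.  -1.] [-0.03  0.11]
20.35 245 [549.  -3.] [-0.03  0.11]
20.45 248 [553.  -5.] [-0.02  0.11]
20.55 251 [557.  -6.] [-0.01  0.11]
```

Tracking agrees with the model within a degree. Running the last 2 s.

```bash
python3 -m inch '[[-0.1,0.08,0,0,0,0,-1],[-0.08,0.08,0,0,0,0,-1],[-0.08,0.09,0,0,0,0,-1],[-0.07,0.09,0,0,0,0,-1],[-0.07,0.09,0,0,0,0,-1],[-0.06,0.1,0,0,0,0,-1],[-0.06,0.1,0,0,0,0,-1],[-0.05,0.1,0,0,0,0,-1],[-0.04,0.11,0,0,0,0,-1],[-0.04,0.11,0,0,0,0,-1]]'
python3 -m inch '[[-0.03,0.11,0,0,0,0,-1],[-0.03,0.11,0,0,0,0,-1],[-0.02,0.11,0,0,0,0,-1],[-0.01,0.11,0,0,0,0,-1],[-0.01,0.11,0,0,0,0,-1],[0,0.11,0,0,0,0,-1],[0.01,0.11,0,0,0,0,-1],[0.02,0.11,0,0,0,0,-1],[0.02,0.11,0,0,0,0,-1],[0.03,0.11,0,0,0,0,-1]]'; python3 -c "
from ang import *
ang('scene');ang('top')"; python3 track.py 6 0; python3 to.py 492.3 -253.6 210
```

```text
time: 20.15
eef_pos: [541.4, 2.4, 210.6]
tcp_rot: [[0.242, 0.97, 0.0], [0.97, -0.242, 0.0], [0.0, 0.0, -1.0]]
wrist_force: [0.9, -0.4, -0.3]
finger_gap: 35.8
finger_force: 29.7
time: 21.15
eef_pos: [584.0, -8.8, 210.6]
tcp_rot: [[0.242, 0.97, -0.0], [0.97, -0.242, -0.0], [-0.0, -0.0, -1.0]]
wrist_force: [0.2, -0.2, -1.1]
finger_gap: 36.1
finger_force: 29.7
scene 21.15 [(362, 87, np.float64(27.7)), (269, 78, np.float64(-68.9)), (268, 74, np.float64(145.0)), (122, 146, np.float64(-153.1))]
top 21.2 [(119, 80, np.float64(-65.3)), (80, 80, np.float64(28.6)), (67, 83, np.float64(151.4))]
theta(8),w(8) [154.1  40.7   0.8] res [-0.8 -0.2  0.2  0.1 -1.3 -2.4 -0.8  2.1 -0.4 -3.5 -1.7  0.7  0.8  2.
  2.9  2.   5.5  6.1 -0.2 -0.3  0.7  6.7 -4.  -0.4 -1.5 -3.8 -1.3  0.7
 -4.6 -7.6  0.5  3.1  3.3 -6.6  3.2] r [140, 139, 138, 135, 135, 79, 82, 79, 76, 77, 138, 141, 136, 129, 72, 87, 82, 75, 88, 124, 85, 82, 131, 79, 79, 138, 140, 139, 86, 81, 80, 134, 87, 80, 82]
now 21.25 block 273.7874041476723 tcp [584.1  -8.7 210.3]
21.35 277 [593. -10.] [0.02 0.21]
21.45 280 [597.  -9.] [0.04 0.1 ]
21.55 283 [601.  -8.] [0.05 0.1 ]
21.65 287 [606.  -7.] [0.05 0.1 ]
21.75 290 [610.  -6.] [0.06 0.09]
21.85 293 [614.  -4.] [0.06 0.09]
21.25 [584.1  -8.7 210.3] [[0.241, 0.97, -0.0], [0.97, -0.241, 0.0], [-0.0, -0.0, -1.0]] gap 36.2 units [-6.494 -0.748  0.008]
```

Another 1.5 s of tracking as insurance, then back to the stand.

```bash
python3 -m inch '[[0.02,0.18,0,0,0,0,-1],[0.04,0.1,0,0,0,0,-1],[0.05,0.1,0,0,0,0,-1],[0.05,0.1,0,0,0,0,-1],[0.06,0.09,0,0,0,0,-1],[0.06,0.09,0,0,0,0,-1],[0.07,0.08,0,0,0,0,-1],[0.07,0.08,0,0,0,0,-1],[0.08,0.08,0,0,0,0,-1],[0.08,0.07,0,0,0,0,-1]]'; python3 -m inch '[[0.08,0.07,0,0,0,0,-1],[0.09,0.06,0,0,0,0,-1],[0.09,0.06,0,0,0,0,-1],[0.09,0.05,0,0,0,0,-1],[0.1,0.05,0,0,0,0,-1]]'; python3 -c "
from ang import *
ang('top')"; python3 track.py 1 0;  python3 to.py 492.3 -253.6 210
```

```text
time: 22.25
eef_pos: [627.2, 4.6, 210.5]
tcp_rot: [[0.242, 0.97, -0.0], [0.97, -0.242, -0.0], [-0.0, -0.0, -1.0]]
wrist_force: [-0.2, 0.3, -0.4]
finger_gap: 35.9
finger_force: 29.7
time: 22.75
eef_pos: [642.7, 19.3, 210.6]
tcp_rot: [[0.242, 0.97, 0.0], [0.97, -0.242, -0.0], [-0.0, 0.0, -1.0]]
wrist_force: [-0.2, -0.1, -1.3]
finger_gap: 36.0
finger_force: 29.7
top 22.75 [(114, 117, np.float64(-17.0)), (52, 88, np.float64(81.3))]
theta(8),w(8) [154.1  40.7   0.8] res [-0.8 -0.2  0.2  0.1 -1.3 -2.4 -0.8  2.1 -0.4 -3.5 -1.7  0.7  0.8  2.
  2.9  2.   5.5  6.1 -0.2 -0.3  0.7  6.7 -4.  -0.4 -1.5 -3.8 -1.3  0.7
 -4.6 -7.6  0.5  3.1  3.3 -6.6  3.2] r [140, 139, 138, 135, 135, 79, 82, 79, 76, 77, 138, 141, 136, 129, 72, 87, 82, 75, 88, 124, 85, 82, 131, 79, 79, 138, 140, 139, 86, 81, 80, 134, 87, 80, 82]
now 22.8 block 322.6144134478395 tcp [642.9  19.8 210.4]
22.9 326 [649.  24.] [0.15 0.12]
22.8 [642.9  19.8 210.4] [[0.241, 0.97, 0.0], [0.97, -0.241, 0.0], [0.0, -0.0, -1.0]] gap 36.5 units [-7.542e+00 -2.006e+00  7.000e-03]
```

```bash
python3 -m inch '[[-0.4,-0.1,-0.6,0,0,0,-1],[-0.8,-0.22,0,0,0,0,-1],[-0.95,-0.26,0,0,0,0,-1],[-1,-0.27,0,0,0,0,-1],[-1,-0.27,0,0,0,0,-1],[-1,-0.27,0,0,0,0,-1],[-0.95,-0.25,0,0,0,0,-1],[-0.8,-0.21,0,0,0,0,-1],[-0.5,-0.13,0,0,0,0,-1],[-0.1,-0.02,0,0,0,0,-1]]';python3 -m inch '[[0,0,0,0,0,0,-1],[0,0,0,0,0,0,-1]]';  python3 to.py 492 -253.5 92
```

```text
time: 23.8
eef_pos: [491.3, -254.7, 234.8]
tcp_rot: [[0.245, 0.97, 0.0], [0.97, -0.245, -0.001], [-0.001, 0.0, -1.0]]
wrist_force: [0.5, 1.0, -1.8]
finger_gap: 35.7
finger_force: 29.7
time: 24.0
eef_pos: [492.9, -251.9, 234.6]
tcp_rot: [[0.241, 0.971, 0.0], [0.971, -0.241, 0.0], [0.0, 0.0, -1.0]]
wrist_force: [0.2, -0.3, -1.0]
finger_gap: 36.2
finger_force: 29.7
24.0 [ 492.9 -251.9  234.6] [[0.241, 0.971, 0.0], [0.971, -0.241, 0.0], [0.0, 0.0, -1.0]] gap 36.2 units [-0.045 -0.013  3.565]
```

```bash
python3 -m inch '[[-0.04,-0.01,0.4,0,0,0,-1],[0,0,0.7,0,0,0,-1],[0,0,0.6,0,0,0,-1],[0,0,0.4,0,0,0,-1],[0,0,0.3,0,0,0,-1],[0,0,0.3,0,0,0,-1],[0,0,0.3,0,0,0,-1],[0,0,0.2,0,0,0,-1],[0,0,0.1,0,0,0,-1],[0,0,0,0,0,0,-1]]';  python3 to.py 492 -253.5 92
```

```text
time: 25.0
eef_pos: [491.4, -254.2, 102.1]
tcp_rot: [[0.242, 0.97, -0.001], [0.97, -0.242, 0.0], [0.0, -0.001, -1.0]]
wrist_force: [0.4, 0.1, -2.1]
finger_gap: 36.0
finger_force: 29.7
25.0 [ 491.4 -254.2  102.1] [[0.242, 0.97, -0.001], [0.97, -0.242, 0.0], [0.0, -0.001, -1.0]] gap 36.0 units [0.021 0.01  0.253]
```

```bash
python3 -m inch '[[0,0,0.1,0,0,0,-1],[0,0,0.08,0,0,0,-1],[0,0,0.05,0,0,0,-1],[0,0,0,0,0,0,-1]]';  python3 -m inch '[[0,0,0.03,0,0,0,-1],[0,0,0,0,0,0,-1]]'; python3 to.py 492 -253.5 92
```

```text
time: 25.4
eef_pos: [491.5, -254.2, 93.0]
tcp_rot: [[0.242, 0.97, -0.0], [0.97, -0.242, 0.0], [0.0, -0.0, -1.0]]
wrist_force: [-0.1, -0.5, -1.9]
finger_gap: 36.1
finger_force: 29.7
time: 25.6
eef_pos: [491.7, -254.3, 92.7]
tcp_rot: [[0.242, 0.97, 0.001], [0.97, -0.242, -0.0], [-0.0, 0.001, -1.0]]
wrist_force: [0.5, -0.1, 0.7]
finger_gap: 36.2
finger_force: 29.7
25.6 [ 491.7 -254.3   92.7] [[0.242, 0.97, 0.001], [0.97, -0.242, -0.0], [-0.0, 0.001, -1.0]] gap 36.2 units [0.022 0.002 0.018]
```

The vertical force has swung from pull to push, so the thermometer is on the floor of the stand. I'll release and lift clear.

```bash
python3 -m inch '[[0,0,0,0,0,0,1],[0,0,0,0,0,0,1],[0,0,0,0,0,0,1],[0,0,0,0,0,0,1],[0,0,0,0,0,0,1],[0,0,0,0,0,0,1],[0,0,0,0,0,0,1],[0,0,0,0,0,0,1]]'; python3 -m inch '[[0,0,-0.3,0,0,0,1],[0,0,-0.7,0,0,0,1],[0,0,-0.9,0,0,0,1],[0,0,-1,0,0,0,1],[-0.5,-0.5,-1,0,0,0,1],[-0.9,-0.9,-0.5,0,0,0,1],[-0.9,-0.9,0,0,0,0,1],[-0.5,-0.5,0,0,0,0,1],[0,0,0,0,0,0,1],[0,0,0,0,0,0,1]]'
python3 - <<'E'
from h import *
from ang import ang
ang('scene'); ang('top')
s=cam('scene');t=cam('top')
for n,d,box in(('s',s,(110,240,150,225)),('t',t,(180,260,350,400))):
    a,b,c,e=box; im=d['pixels'][a:b,c:e]; m=(im.max(2)<50).astype('uint8')
    cs=cv2.findContours(m,cv2.RETR_EXTERNAL,cv2.CHAIN_APPROX_NONE)[0]; k=max(cs,key=cv2.contourArea); (cx,cy),wh,an=cv2.minAreaRect(k)
    print(n,'dark blob',cx+c,cy+a,wh,an,'expected mid',proj(d,[492,-253.5,105]),'top',proj(d,[492,-253.5,155]),'bbox',cv2.boundingRect(k))
E
```

```text
time: 26.4
eef_pos: [491.6, -254.2, 92.2]
tcp_rot: [[0.242, 0.97, 0.0], [0.97, -0.242, -0.0], [-0.0, 0.0, -1.0]]
wrist_force: [-0.3, -0.7, 0.2]
finger_gap: 87.4
finger_force: 0.0
time: 27.4
eef_pos: [360.3, -333.2, 267.4]
tcp_rot: [[0.243, 0.97, 0.001], [0.97, -0.243, -0.001], [-0.0, 0.001, -1.0]]
wrist_force: [-0.5, -0.0, 0.7]
finger_gap: 87.8
finger_force: 0.0
scene 27.4 [(331, 86, np.float64(-20.4)), (301, 83, np.float64(75.8)), (279, 73, np.float64(-143.0)), (183, 130, np.float64(38.8))]
top 27.45 [(133, 80, np.float64(-25.4)), (104, 82, np.float64(-142.8)), (34, 53, np.float64(106.7)), (32, 78, np.float64(99.4)), (31, 143, np.float64(35.8))]
s dark blob 185.0405387878418 188.2432403564453 (40.60654830932617, 16.439899444580078) 80.53767395019531 expected mid (np.float64(184.22169900137433), np.float64(186.00479929816626)) top (np.float64(181.1319063950565), np.float64(168.16798296754703)) bbox (25, 57, 20, 42)
t dark blob 373.0 219.5 (17.0, 22.0) 90.0 expected mid (np.float64(374.12285386302585), np.float64(219.29476770695726)) top (np.float64(378.35541051540406), np.float64(216.66672155452022)) bbox (12, 31, 23, 18)
```

The thermometer is upright at the expected spot in both views, the pieces are on their pads, and the gripper is clear.

```bash
python3 -c "
from cell import robot
print(robot.finish_job())"
```

```text
the job is handed in; nothing more can be done
None
```

I handed the job in at about 27.5 s with the table pushed, the block followed for over 5 s and the thermometer upright back in its stand; the hand-in returned no verdict.

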